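# Close the open eyepiece tube of a metallurgical microscope

## Robot

A 6-joint arm with a two-finger parallel gripper is mounted at the origin on the work surface. World frame = base frame: x ahead of the robot, y to its left, z up, the work surface at z = 0. Lengths are in m, angles in rad, forces in N, time in s.
With the tool pointing down it reaches from about 0.275 to 1 m from the base axis. Payload 8.4 kg.
Tool frame: the origin (TCP) lies on the centre line of the jaws, within the pads' length; the fingertips stand 17 mm ahead of it and the grasp point (between the pads) lies 2 mm behind it (bot.tcp_to_tips is the z of the fingertips in the tool frame, in m); z points along the fingers, y is the line along which they close (so a half turn about z gives the same grasp; the last joint's range is limited). The gripper opens to 85 mm and grips with 20 to 120 N. Pads are 22 mm wide; open, the fingers measure 114 mm over their backs; the gripper's body (76 mm by 85 mm) begins 54 mm behind the grasp point. The pads swing forward as they close: fully open they stand 13 mm farther back than shut.
Start: joints at [1.306, 0.353, 1.633, -0, 1.155, -0.002], TCP at [0.162, 0.604, 0.248] pointing down, gripper open.
Joint ranges: [-2.63, 2.63], [-0.92, 2.1], [0.06, 2.66], [-1.3, 4.44], [0, 2.69], [-3.02, 3.02]. Speed limits (rad/s): [2.22, 2.22, 2.79, 3.14, 3.14, 3.14].

## Interface

Orientations are given as a unit quaternion [x, y, z, w].
In Python, from workcell import bot, hand, kinematics, get_obs, vision, hand_in gives the robot as it stands. The module is installed in compiled form; this text tells all that it offers. Calls block until the motion is done:
- bot.reach(position, orientation): joint-space move of the TCP to a pose.
- bot.servo_line(position, ori=None, velocity=0.15): straight line of the TCP; ori=None keeps the orientation; velocity is the mean speed in m/s.
- bot.goto_joints(angles): joint-space move.
- hand.move_gripper(opening, strength=None): finger opening in m; strength is the grip in N (None keeps the last); returns when the fingers have stopped.
- bot.dwell(seconds).
- kinematics.solve_ik(position, orientation): joint angles nearest the present ones, or None.
- get_obs(): the state.
- vision.read_camera(name): name is "side" or "top"; returns a dict with "frame" (480x640x3 uint8, red, green, blue), "intrinsics" (3x3 intrinsics, pixels), "dist" ([k1, k2, p1, p2, k3] as OpenCV has them; the pictures are not rectified), "view" (4x4, takes a point from world to camera coordinates). Camera axes: x right, y down, z forward; pixel columns grow to the right and rows downward; lengths in m; the calibration is good to about 2 mm. A picture is of the moment at which its call begins. There is no depth.
A pose or a line that the arm cannot do raises bot.IKError and nothing moves.
- hand_in(): hands the job in; it is judged then, once.
The state is a dict: "time_s": time; "joint_pos": joint angles; "joint_vel": joint speeds; "joint_efforts": joint torques, N m; "position": TCP position; "orientation": TCP orientation; "wrist_force": force on the tool from outside, world axes, zero at the start; "ft_torque": the same for the moment, N m; "gripper_width": finger opening in m; "grip_force": force on a finger pad.
Only numpy, scipy, OpenCV 4.12 (cv2) and the standard library are available. Lean on these libraries where they do the work, as an engineer would, in place of code of your own. Each camera call takes 0.05 s, during which the arm holds its last target. There are 200 camera calls.

## Task

The microscope is being put away and one tube is already closed with its red dust stopper. Pull the remaining eyepiece out of its sloping tube and stand it upright, fully down, in the empty hole of the wooden rack, lowering it rather than letting it drop; then take the other red stopper from the rack, set it in the tube you have just emptied, push it firmly until its flange is home on the tube's rim, and let go. Do not knock the microscope, and leave the fitted stopper, the stowed eyepiece and both bottles where they are.

Things in the scene. Friction and masses are not known exactly. Their poses are not given: they have to be found in the camera images.
- scope: white inverted microscope, fixed; origin on the bench, x to its back, y to the robot's left, eyepiece side to the robot (yaw within 0.25). Its frame, mm: foot x -100..200, y +-100, 45 high; body x -50..120, y +-65, to z 190; focus knobs to y +-99 at x 0, z 90; black stage radius 85 about x 45, top z 242; lamp house to x 198, z 145; prism house y +-63 behind the tubes; mouths x -150, y +-32, z 270
- tube_left: aluminium eyepiece tube of the microscope, 37 mm outside, 30 mm bore, 55 mm long and deep; origin at the centre of its mouth (rim), z out of the tube along its axis, 40 deg from vertical, leaning to the microscope's -x; y = the microscope's y. Tubes parallel, 64 mm apart. The one on the robot's left (+y).
- tube_right: aluminium eyepiece tube of the microscope, 37 mm outside, 30 mm bore, 55 mm long and deep; origin at the centre of its mouth (rim), z out of the tube along its axis, 40 deg from vertical, leaning to the microscope's -x; y = the microscope's y. Tubes parallel, 64 mm apart. The one on the robot's right (-y).
- home_left (a point): point on the axis of the left tube, 25 mm below its mouth: here lies the foot of a stopper or eyepiece that is fully home, its flange or shoulder on the rim
- home_right (a point): the same point in the right tube
- eyepiece: black eyepiece: steel barrel 28 mm diameter, 25 mm long, then a black body 36 mm diameter and 36 mm long, shoulder at the joint (whole length 61 mm, about 90 g); origin at the centre of the barrel's free end, z along the axis towards the body. At the start it sits fully home, loose (1 mm clearance all round), in one of the two tubes, left or right, and slides out along the tube's axis.
- stopper: red plastic dust stopper: nose tapering from 23 mm diameter at its foot to 28 mm over 25 mm, then a flange 37 mm diameter and 4 mm thick, then a cylindrical grip 26 mm diameter and 26 mm long (whole length 55 mm, about 35 g); origin at the centre of the foot, z along the axis towards the grip. To be fitted; stands nose down in one of the rack's two filled holes, flange on the rack's top.
- fitted_stopper: red plastic dust stopper: nose tapering from 23 mm diameter at its foot to 28 mm over 25 mm, then a flange 37 mm diameter and 4 mm thick, then a cylindrical grip 26 mm diameter and 26 mm long (whole length 55 mm, about 35 g); origin at the centre of the foot, z along the axis towards the grip. Already home in the other tube: leave it.
- stowed_eyepiece: black eyepiece: steel barrel 28 mm diameter, 25 mm long, then a black body 36 mm diameter and 36 mm long, shoulder at the joint (whole length 61 mm, about 90 g); origin at the centre of the barrel's free end, z along the axis towards the body. Already stowed in the rack, in the third hole: leave it.
- rack: light wooden rack, a block 192 x 64 x 42 mm fixed to the bench to the robot's left or right of the microscope at any yaw; origin under its centre, x along its length. Three holes in a row at x = -64, 0, +64 mm, 31 mm diameter, 30 mm deep, one of them empty.
- free_hole (a point): centre of the mouth of the rack's empty hole (x = +64 mm, on the rack's top, 42 mm above the bench); its axes are those of the rack, z up. An eyepiece fully down rests with its shoulder on the rack's top, its barrel's end 25 mm below this point.
- bottle: small amber dropper bottle with black cap, 32 mm diameter, 80 mm tall, standing loose on the bench beside the rack's +y long side; origin at the centre of its base. Bystander.
- wash_bottle: white plastic wash bottle, 60 mm diameter, shoulder at 105 mm, blue cap to 143 mm and a thin blue spout that rises to 181 mm and reaches 48 mm out along its x; stands loose on the bench between the robot and the microscope; origin at the centre of its base. Bystander.
- dish: shallow steel dish 160 x 110 x 18 mm with mounted specimens up to 21 mm high, fixed on the bench on the other side of the microscope from the rack; origin under its centre

How it is judged:
By the outcome, as a careful person would: the job done as asked, in the order asked, and still so for the second after the job is handed in, with the robot touching nothing.
It also fails if it takes over 66 s, if anything falls off the work surface, if the arm or the gripper's body presses on something with over 40 N, if the wrist force passes 120 N, or if a joint passes its speed limit or range.

## Working session

There is one attempt and no reset: what is moved stays moved. The work goes in short steps, each a Python script; the robot and the scene stay as the last script left them, time stands still between calls to the robot, and variables do not carry over. Pictures are saved under pics/ and viewed, at most 10 in all, crops included, and the job is handed in when it is done.

```bash
mkdir -p pics; python3 - <<'E'
from workcell import bot, hand, kinematics, get_obs, vision
import cv2,numpy as np,pickle
d={}
for n in("side","top"):
    r=vision.read_camera(n);d[n]=r
    cv2.imwrite(f"pics/{n}0.png",r["frame"][:,:,::-1])
    V=r["view"];print(n,r["intrinsics"].tolist(),r["dist"],(-V[:3,:3].T@V[:3,3]).round(3),V[2,:3].round(3))
pickle.dump(d,open("cam0.pkl","wb"))
o=get_obs();print(o)
E
```

```text
side [[453.90970497683463, 0.0, 325.7745017283153], [0.0, 453.90970497683463, 238.06134152769394], [0.0, 0.0, 1.0]] [-0.03334473  0.          0.          0.          0.        ] [0.379 0.873 0.651] [ 0.191 -0.855 -0.482]
top [[499.6388491863796, 0.0, 323.9476630664886], [0.0, 499.6388491863796, 235.11933591553495], [0.0, 0.0, 1.0]] [-0.08574057  0.          0.          0.          0.        ] [0.431 0.035 1.096] [ 0.157 -0.004 -0.988]
{'time_s': 0.1, 'joint_pos': array([ 1.30559343e+00,  3.53608792e-01,  1.63407715e+00,  3.80893737e-06,
        1.15521869e+00, -2.36774842e-03]), 'joint_vel': array([-1.83468726e-03, -7.78416287e-04,  1.38137263e-04,  8.27834548e-04,
        8.52118757e-04, -1.01021285e-05]), 'joint_efforts': array([-1.00868085e-03, -6.06358409e+01, -3.42817211e+01,  6.75209230e-05,
        3.95436931e-03, -5.10882694e-05]), 'position': array([0.16225546, 0.60313231, 0.24761063]), 'orientation': array([ 1.31040360e-01,  9.91376817e-01, -6.49893765e-04, -8.92262916e-05]), 'wrist_force': array([ 0.87058004, -0.47110592, -0.36079535]), 'ft_torque': array([ 0.01892896,  0.03484819, -0.01149373]), 'grip_force': 0.0, 'gripper_width': 0.08493837893342225}
```

View pics/side0.png

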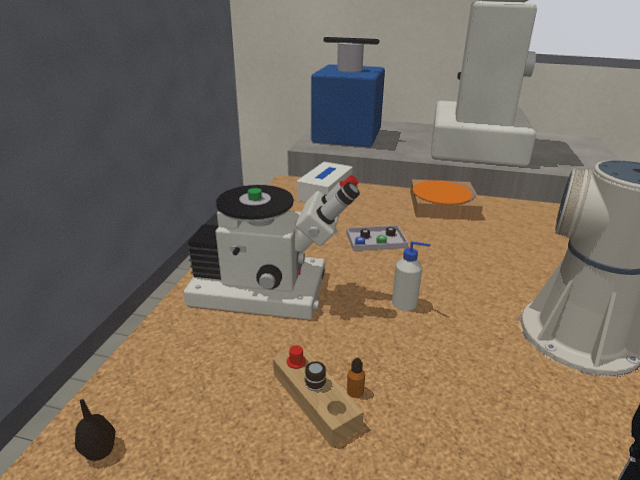

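View pics/top0.png

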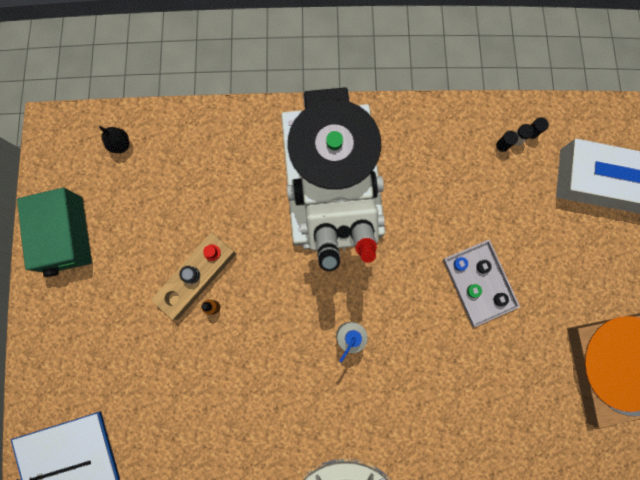

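The side view shows the eyepiece in the left tube (end at about (348,192)), with the fitted red stopper behind it. The rack's red stopper is at (296,357) and the empty hole at (337,407). In the top view the eyepiece end is at (329,260), rack stopper at (211,252), stowed eyepiece at (190,274), hole at (172,298), amber bottle at (210,307) and wash bottle at (351,338). Next I'll look at enlarged crops.

```bash
python3 - <<'E'
import cv2,numpy as np,pickle
d=pickle.load(open("cam0.pkl","rb"))
def crop(n,u,v,w=100,h=75):return cv2.resize(d[n]["frame"][v:v+h,u:u+w,::-1],(400,300),interpolation=cv2.INTER_CUBIC)
im=np.vstack([np.hstack([crop("side",290,170),crop("top",290,205)]),np.hstack([crop("side",270,340,133,100),crop("top",145,235,120,90)])])
cv2.imwrite("pics/crops.png",im)
E
```

```text
(no output)
```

View pics/crops.png

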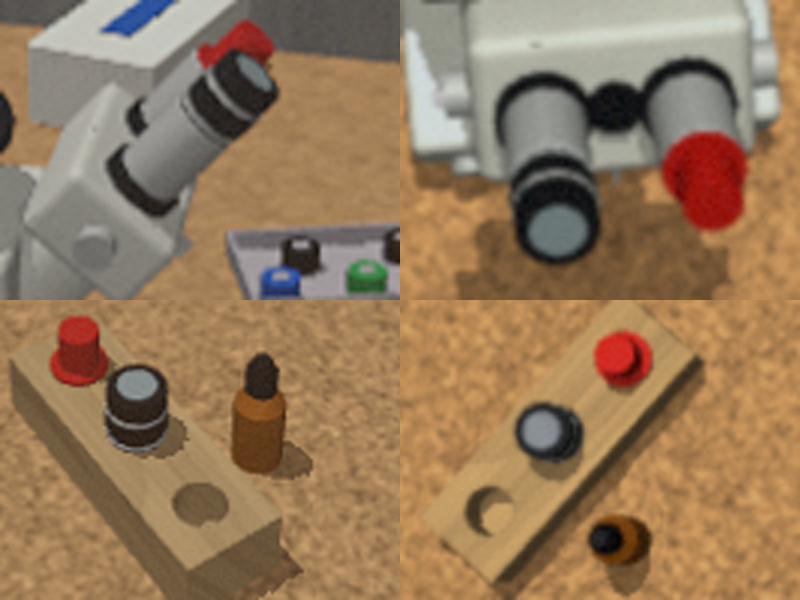

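The crops show the eyepiece lens at side (354.2,188.7) and top (329.2,263). They also show the free hole at side (336.5,408) and top (172,298), and the stowed lens at side (315.5,368) and top (187,275). I'll segment these and triangulate.

```bash
cat > geo.py <<'E'
import cv2,numpy as np
def ray(r,px):
    u=cv2.undistortPoints(np.array([[px]],float),r["intrinsics"],r["dist"])[0,0]
    V=r["view"];R=V[:3,:3];d=R.T@np.array([u[0],u[1],1]);return -R.T@V[:3,3],d/np.linalg.norm(d)
def tri(r1,p1,r2,p2):
    a,d=ray(r1,p1);b,e=ray(r2,p2)
    s=np.linalg.lstsq(np.c_[d,-e],b-a,rcond=None)[0]
    P,Q=a+s[0]*d,b+s[1]*e;return (P+Q)/2,P-Q
def plane(r,px,z):
    a,d=ray(r,px);return a+d*(z-a[2])/d[2]
def proj(r,P):
    V=r["view"];p,_=cv2.projectPoints(np.array(P,float).reshape(-1,3),cv2.Rodrigues(V[:3,:3])[0],V[:3,3],r["intrinsics"],r["dist"]);return p[:,0]
def blob(m,near,amin=15):
    n,l,s,c=cv2.connectedComponentsWithStats(m.astype(np.uint8))
    k=min((k for k in range(1,n) if s[k,4]>=amin),key=lambda k:np.hypot(*(c[k]-near)))
    cs,_=cv2.findContours((l==k).astype(np.uint8),0,1);ct=max(cs,key=cv2.contourArea)
    return c[k],s[k,4],cv2.fitEllipse(ct) if len(ct)>=5 else None,ct
E
python3 - <<'E'
import pickle,cv2;from geo import *
d=pickle.load(open("cam0.pkl","rb"));S,T=d["side"],d["top"]
np.set_printoptions(precision=4,suppress=True)
f={n:d[n]["frame"].astype(int) for n in d}
def lens(n,p):
    im=f[n];m=(im[...,2]>95)&(im[...,2]-im[...,0]>5);return blob(m,p)
def show(name,a,b):
    P,res=tri(S,a,T,b);print(name,np.round(a,1),np.round(b,1),P,res);return P
L={}
for nm,p,q in(("lens",(354,189),(329,263)),("stowlens",(315.5,368),(187,275))):
    a,b=lens("side",p),lens("top",q);print(a[1],a[2],b[1],b[2]);show(nm,a[0],b[0])
show("lens manual",(354.2,188.7),(329.2,263))
# hole: side & top by edge extents (manual) 
H=show("hole",(336.5,408.2),(172,298.3))
red={}
for n in f:
    h=cv2.cvtColor(d[n]["frame"],cv2.COLOR_RGB2HSV);red[n]=((h[...,0]<6)|(h[...,0]>174))&(h[...,1]>170)&(h[...,2]>60)
for nm,p,q in(("rackstop",(296,357),(211,252)),("fitted",(349,183),(367,250))):
    a,b=blob(red["side"],p),blob(red["top"],q);print(a[1],a[2],b[1],b[2]);show(nm,a[0],b[0])
# bright lid of rack stopper grip
show("griptop",(270+79/3.0075,340+25/3.0075),(145+215/3.333,235+52/3.333))
print("hole@42",plane(S,(336.5,408.2),.042),plane(T,(172,298.3),.042))
# rack top outline in top view: corners
c=[(145+(x-400)/3.333,235+(y-300)/3.333) for x,y in((426,518),(495,583),(703,355),(625,297))]
print("corners",[plane(T,q,.042)[:2].round(4) for q in c])
# bottle, wash
for nm,q in(("bottlecap",(145+(605-400)/3.333,235+240/3.333)),):print(nm,plane(T,q,.08))
# stage black disc (z .242)
m=(f["top"].sum(2)<150);b=blob(m,(335,142),2000);hull=cv2.convexHull(b[3]);print("stage",b[2],plane(T,b[2][0],.242))
m=(f["top"][...,1]>f["top"][...,0]+40)&(f["top"][...,1]>f["top"][...,2]+40);b=blob(m,(335,140));print(b[0],plane(T,b[0],.26))
E
```

```text
28 ((352.8759460449219, 187.4188232421875), (3.035433292388916, 9.122071266174316), 135.0678253173828) 121 ((328.91534423828125, 262.2516174316406), (10.704504013061523, 12.506255149841309), 83.75080871582031)
lens [352.9 187.4] [328.9 262.2] [0.5143 0.025  0.2981] [0.0002 0.     0.    ]
81 ((314.79852294921875, 367.9012451171875), (8.414925575256348, 12.013124465942383), 91.52042388916016) 101 ((186.96224975585938, 273.47412109375), (10.36385726928711, 10.66178035736084), 36.3751335144043)
stowlens [314.9 367.9] [187.  273.5] [0.5196 0.3138 0.0784] [0.0001 0.     0.    ]
lens manual [354.2 188.7] [329.2 263. ] [0.5125 0.0244 0.2955] [-0.0014 -0.0002 -0.0001]
hole [336.5 408.2] [172.  298.3] [0.4712 0.3559 0.0386] [0.0007 0.0001 0.    ]
321 ((295.9339904785156, 357.4815673828125), (17.116470336914062, 22.96947479248047), 1.3746311664581299) 213 ((211.4539031982422, 252.29669189453125), (15.233513832092285, 16.02538299560547), 115.9991226196289)
rackstop [295.9 357.3] [211.5 252.3] [0.5665 0.2698 0.0511] [0.0011 0.0002 0.0002]
98 ((349.1072692871094, 181.30276489257812), (9.791274070739746, 16.790878295898438), 71.29218292236328) 373 ((366.1506652832031, 249.2947998046875), (19.139427185058594, 23.32855796813965), 165.86990356445312)
fitted [349.4 180.6] [366.2 249.3] [ 0.5339 -0.0367  0.2876] [-0.0023 -0.0003 -0.0003]
griptop [296.3 348.3] [209.5 250.6] [0.5665 0.269  0.0727] [-0.0005 -0.0001 -0.0001]
hole@42 [0.471  0.3588 0.042 ] [0.4707 0.3549 0.042 ]
corners [array([0.4668, 0.3961]), array([0.4254, 0.3508]), array([0.5678, 0.2193]), array([0.6064, 0.27  ])]
bottlecap [0.4506 0.2721 0.08  ]
stage ((335.0637512207031, 142.6151123046875), (87.1030502319336, 109.88313293457031), 152.15977478027344) [0.7345 0.0084 0.242 ]
[334.2694 138.8858] [0.735  0.0102 0.26  ]
```

```bash
cat > h.py <<'E'
from workcell import bot, hand, kinematics, get_obs, vision, hand_in
import numpy as np
from scipy.spatial.transform import Rotation as Ro
np.set_printoptions(precision=4,suppress=True)
YAW=.071; cy,sy=np.cos(YAW),np.sin(YAW); a40=np.radians(40)
AX=np.array([-np.sin(a40)*cy,-np.sin(a40)*sy,np.cos(a40)])
MOUTH=np.array([.5373,.0266,.2702])
def q(z,y):
    z=z/np.linalg.norm(z);y=y-z*(y@z);y/=np.linalg.norm(y);return Ro.from_matrix(np.c_[np.cross(y,z),y,z]).as_quat()
QT=q(-AX,np.array([cy,sy,0.]))
RX=np.array([-.742,.670,0]);RX/=np.linalg.norm(RX)   # rack x
RY=np.array([RX[1],-RX[0],0])                        # outward, rack -y
QD=q(np.array([0,0,-1.]),RY)
HOLE=np.array([.4712,.3553,.042]);STOP=np.array([.5666,.2695,.042])
def st(t=""):
    o=get_obs();R=Ro.from_quat(o["orientation"])
    print(t,"t=%.2f"%o["time_s"],o["position"],"F",o["wrist_force"].round(1),"Ftool",R.inv().apply(o["wrist_force"]).round(1),"w %.4f g %.1f"%(o["gripper_width"],o["grip_force"]));return o
E
python3 - <<'E'
from h import *
print(bot.tcp_to_tips)
for n,p,o in(("via",[.36,.2,.42],QT),("pre",MOUTH+.13*AX,QT),("g",MOUTH+.02*AX,QT),("hole",HOLE+[0,0,.1],QD),("stop",STOP+[0,0,.03],QD)):
    print(n,p,kinematics.solve_ik(p,o))
bot.reach([.36,.2,.42],QT);st()
hand.move_gripper(.062);bot.reach(MOUTH+.13*AX,QT);st()
bot.servo_line(MOUTH+.055*AX,velocity=.15);st()
import cv2
for n in("side","top"):cv2.imwrite(f"pics/{n}1.png",vision.read_camera(n)["frame"][130:330,230:430,::-1])
a=np.hstack([cv2.resize(cv2.imread(f"pics/{n}1.png"),(400,400)) for n in("side","top")]);cv2.imwrite("pics/pre1.png",a)
E
```

```text
0.017
via [0.36, 0.2, 0.42] [ 0.8798 -0.4335  2.1717 -0.5989  0.9701  1.0446]
pre [0.4539 0.0207 0.3698] [ 0.0176 -0.3774  2.2501  0.0634  0.5724 -0.0942]
g [0.5245 0.0257 0.2855] [ 0.0296 -0.1099  2.2708  0.0951  0.2842 -0.123 ]
hole [0.4712 0.3553 0.142 ] [ 0.6435  0.4196  1.7995 -0.      0.9225 -0.1928]
stop [0.5666 0.2695 0.072 ] [ 0.4416  0.5617  1.751  -0.      0.8289 -0.3948]
 t=1.85 [0.3601 0.2006 0.42  ] F [ 0.7  0.5 -0.3] Ftool [0.5 0.4 0.6] w 0.0850 g 0.0
 t=3.34 [0.4538 0.021  0.3698] F [-0.   0.3  0.1] Ftool [ 0.3  0.1 -0.1] w 0.0618 g 0.0
 t=3.99 [0.5019 0.0247 0.3125] F [-0.2 -0.9  0.4] Ftool [-0.9  0.  -0.5] w 0.0623 g 0.0
```

View pics/pre1.png

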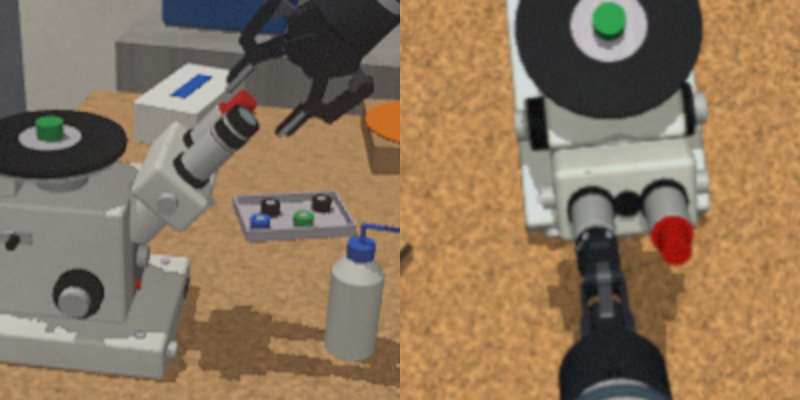

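The fingers straddle the eyepiece in the side view (its end at about crop (243,120), tips at (238,75) and (285,130)). In the top view they line up with the left tube. Now I'll close in and grip.

```bash
python3 - <<'E'
from h import *
bot.servo_line(MOUTH+.020*AX,velocity=.08);st("at")
hand.move_gripper(.02,strength=25);st("grip")
hand.move_gripper(.02,strength=50);bot.dwell(.2);st("grip50")
E
```

```text
at t=4.68 [0.5244 0.0256 0.2855] F [-0.3 -0.2  1.2] Ftool [-0.1  0.5 -1.1] w 0.0621 g 0.0
grip t=5.03 [0.5244 0.0257 0.2861] F [-7.2 -0.1  5.9] Ftool [ 0.4 -1.7 -9.2] w 0.0342 g 24.3
grip50 t=5.45 [0.5244 0.0257 0.2862] F [-8.9 -0.6  8.2] Ftool [ -0.   -1.5 -12. ] w 0.0337 g 48.4
```

```bash
python3 - <<'E'
from h import *
bot.servo_line(MOUTH+.035*AX,velocity=.05);st("15")
bot.servo_line(MOUTH+.075*AX,velocity=.08);st("55")
bot.servo_line(MOUTH+.13*AX,velocity=.15)
import cv2
for n in("side","top"):cv2.imwrite(f"pics/{n}2.png",vision.read_camera(n)["frame"][100:300,230:430,::-1])
a=np.hstack([cv2.resize(cv2.imread(f"pics/{n}2.png"),(400,400)) for n in("side","top")]);cv2.imwrite("pics/out2.png",a)
E
```

```text
15 t=5.90 [0.5147 0.025  0.2973] F [-0.  -0.2 -0.5] Ftool [-0.2 -0.4  0.3] w 0.0334 g 49.9
55 t=6.55 [0.4892 0.0232 0.3275] F [ 1.3  0.1 -1.6] Ftool [-0. -0.  2.] w 0.0338 g 49.9
```

View pics/out2.png

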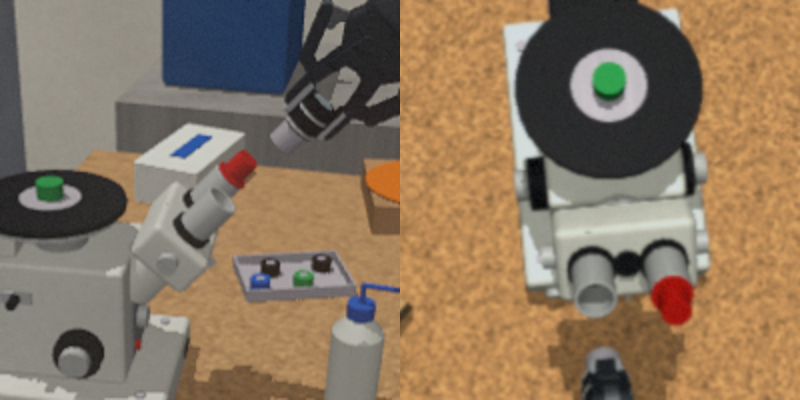

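The eyepiece is out and straight in the grip. The open mouth shows at side crop (217,198) and top crop (597,297), and the barrel end at side crop (280,140) and top crop (604,354). I'll check these by triangulation and move over the hole.

```bash
python3 - <<'E'
from h import *; from geo import *; import pickle,cv2
d=pickle.load(open("cam0.pkl","rb"));S,T=d["side"],d["top"]
print("mouth",tri(S,(338.5,199),T,(328.5,248.5)),MOUTH)
print("foot",tri(S,(370,170),T,(332,277)),MOUTH+.085*AX)
bot.reach(HOLE+[0,0,.085],QD);st()
r=vision.read_camera("side");t=vision.read_camera("top");pickle.dump((r,t),open("cam3.pkl","wb"))
c=cv2.resize(r["frame"][320:440,260:420,::-1],(800,600),interpolation=cv2.INTER_CUBIC);cv2.imwrite("pics/over3.png",c)
for k in(.085-.045,.085-.02):print("exp px",proj(r,HOLE+[0,0,k]),"in crop",(proj(r,HOLE+[0,0,k])-[260,320])*5)
print("hole exp",(proj(r,HOLE)-[260,320])*5)
E
```

```text
mouth (array([0.5418, 0.025 , 0.269 ]), array([0.0032, 0.0004, 0.0004])) [0.5373 0.0266 0.2702]
foot (array([0.485 , 0.0211, 0.3374]), array([-0.0049, -0.0005, -0.0004])) [0.4828 0.0227 0.3353]
 t=8.69 [0.4717 0.3548 0.1277] F [ 0.4  0.2 -0.6] Ftool [-0.1  0.4  0.6] w 0.0333 g 49.9
exp px [[337.4878 389.5286]] in crop [[387.4392 347.6432]]
exp px [[337.9314 378.4131]] in crop [[389.657  292.0654]]
hole exp [[384.0384 432.6881]]
```

View pics/over3.png

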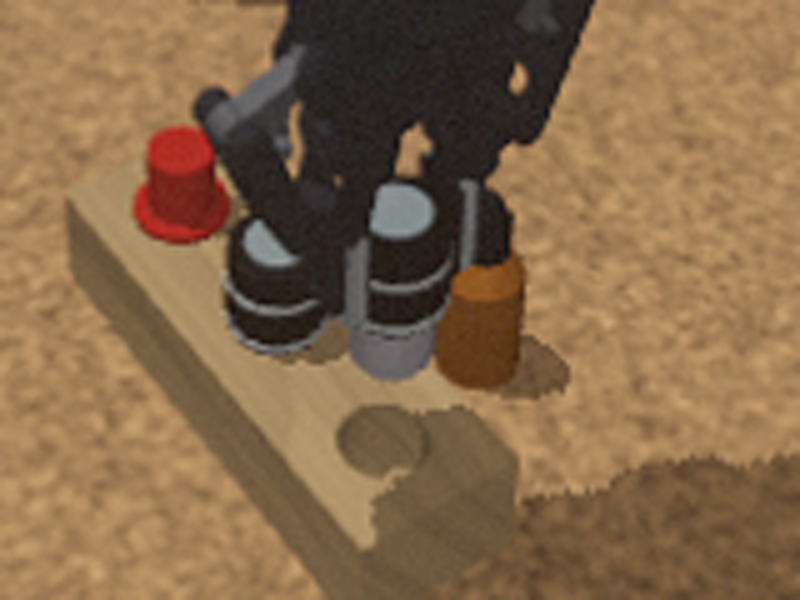

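The held eyepiece's foot is centred at crop (391,348) and the hole at (382,440). So the hole lies about 3 mm further in +y and 1–2 mm in +x than assumed. I'll correct the target and lower with force feedback.

```bash
cat >> h.py <<'E'
def lower(p,z0,z1,step,fmax,v=.04):
    """step down at xy p, stop on upward force; returns (z,free)"""
    z=z0
    while z>z1+1e-6:
        z=max(z-step,z1);bot.servo_line([p[0],p[1],z],velocity=v);o=get_obs()
        if o["wrist_force"][2]>fmax: return z,False
    return z,True
E
python3 - <<'E'
from h import *
P=np.array([.4727,.3572]);st()
off=[(0,0)]+[(.0014*np.cos(k),.0014*np.sin(k)) for k in np.arange(0,6.2,np.pi/3)]+[(.0026*np.cos(k),.0026*np.sin(k)) for k in np.arange(.5,6.2,np.pi/4)]
for d in off:
    p=P+d
    bot.servo_line([*p,.0905],velocity=.08)
    z,ok=lower(p,.0905,.0815,.0015,5)
    st(f"{np.round(np.array(d)*1e3,1)} z={z:.4f} {ok}")
    if ok or get_obs()["time_s"]>25:break
E
```

```text
t=8.79 [0.4719 0.3547 0.1282] F [ 0.6  1.  -0.5] Ftool [0.2 1.1 0.5] w 0.0341 g 49.9
[0. 0.] z=0.0815 True t=10.90 [0.4727 0.3571 0.0814] F [-0.3 -0.2 -1.6] Ftool [ 0.1 -0.3  1.6] w 0.0335 g 49.9
```

```bash
python3 - <<'E'
from h import *
o=get_obs();p=[.4727,.3572]
z,ok=lower(p,.0815,.066,.004,8);st(f"{z} {ok}")
if ok: z,ok=lower(p,z,.0595,.0008,6,.03);st(f"{z} {ok}")
E
```

```text
0.066 True t=11.90 [0.4725 0.3571 0.0657] F [ 0.3  0.3 -0. ] Ftool [0.  0.4 0. ] w 0.0339 g 49.9
0.06280000000000002 False t=12.90 [0.4728 0.3573 0.0637] F [-3.4 -1.7 11. ] Ftool [  1.4  -3.5 -11. ] w 0.0337 g 51.6
```

```bash
python3 - <<'E'
from h import *; import cv2
hand.move_gripper(.040);bot.dwell(.1);st("rel")
hand.move_gripper(.058)
bot.servo_line([.4727,.3572,.15],velocity=.2);st()
r=vision.read_camera("side");t=vision.read_camera("top")
c=np.hstack([cv2.resize(r["frame"][320:440,260:380,::-1],(400,400),interpolation=3),cv2.resize(t["frame"][230:330,150:250,::-1],(400,400),interpolation=3)]);cv2.imwrite("pics/rel4.png",c)
E
```

```text
rel t=13.23 [0.4727 0.3572 0.0626] F [ 0.1 -0.8  0.4] Ftool [-0.6 -0.5 -0.4] w 0.0396 g 0.0
 t=14.13 [0.4724 0.3569 0.1495] F [-0.8 -0.4 -0.7] Ftool [ 0.3 -0.8  0.7] w 0.0579 g 0.0
```

View pics/rel4.png

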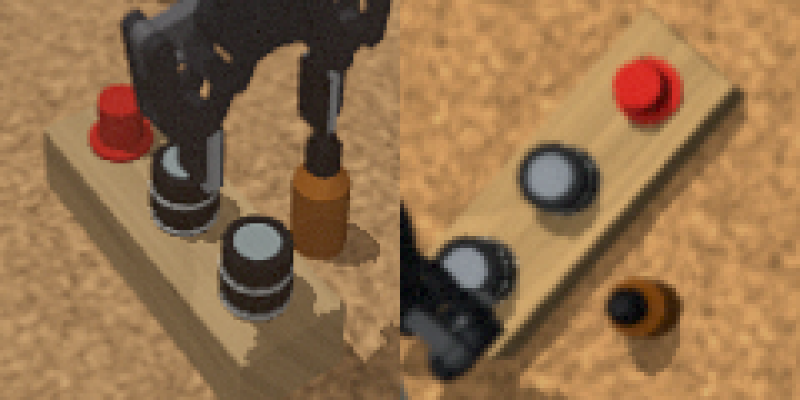

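The eyepiece is seated, with its shoulder on the rack like its neighbour: side crop (257,240) against (186,165). Now I'll take the stopper, at top crop (643,90).

```bash
python3 - <<'E'
from h import *; import cv2,pickle
P=np.array([.5668,.2702])
bot.reach([*P,.15],QD)
bot.servo_line([*P,.085],velocity=.15);z,ok=lower(P,.085,.064,.007,8);st(f"{z}{ok}")
hand.move_gripper(.012,strength=50);bot.dwell(.1);st("grip")
bot.servo_line([*P,.12],velocity=.1);st("lift")
bot.servo_line([*P,.26],velocity=.25)
bot.reach([.42,.2,.40],QT)
bot.reach(MOUTH+.10*AX,QT);st("pre")
r=vision.read_camera("side");t=vision.read_camera("top");pickle.dump((r,t),open("cam5.pkl","wb"))
c=np.hstack([cv2.resize(r["frame"][140:240,300:400,::-1],(400,400),interpolation=3),cv2.resize(t["frame"][190:290,280:380,::-1],(400,400),interpolation=3)]);cv2.imwrite("pics/pre5.png",c)
from geo import proj
for n,i,o in((r,0,(300,140)),(t,1,(280,190))):
    for nm,X in(("foot",MOUTH+.053*AX),("mouth",MOUTH)):print(i,nm,(proj(n,X)[0]-o)*4+[400*i,0])
E
```

```text
0.064True t=16.37 [0.5665 0.2701 0.0636] F [-0.4 -0.1  0.6] Ftool [ 0.2 -0.3 -0.6] w 0.0579 g 0.0
grip t=16.88 [0.567  0.2703 0.0643] F [-0.3 -0.9  4.1] Ftool [-0.4 -0.8 -4.1] w 0.0235 g 49.0
lift t=17.58 [0.5665 0.27   0.1197] F [ 1.2 -0.3  0.5] Ftool [-1.1  0.6 -0.5] w 0.0234 g 49.0
pre t=20.48 [0.4735 0.0221 0.3466] F [-0.6 -0.3 -0.2] Ftool [-0.3 -0.6 -0.2] w 0.0239 g 49.0
0 foot [234.7805 167.9583]
0 mouth [165.0891 236.6382]
1 foot [598.6445 312.9351]
1 mouth [589.8054 240.687 ]
```

View pics/pre5.png

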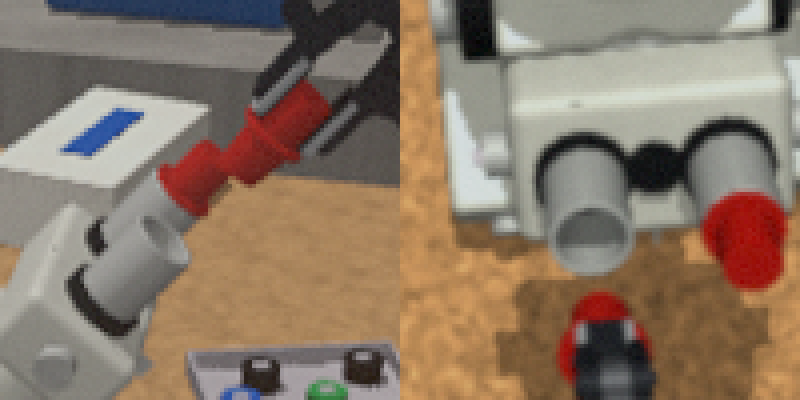

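The stopper is held coaxially in front of the left tube: mouth at top crop (592,240), nose at (602,310); mouth at side crop (165,241), foot at about (236,170). I'll insert it with force monitoring.

```bash
python3 - <<'E'
from h import *
R=Ro.from_quat(QT)
bot.servo_line(MOUTH+.050*AX,velocity=.15);st("50")
for s in np.arange(.045,.0225,-.0035):
    bot.servo_line(MOUTH+s*AX,velocity=.05);o=get_obs();f=R.inv().apply(o["wrist_force"])
    print("%.4f"%s,f.round(1),"ax %.4f"%((o["position"]-MOUTH)@AX))
    if f[2]<-12 or np.hypot(f[0],f[1])>12:break
E
```

```text
50 t=21.06 [0.505  0.025  0.3083] F [0.4 0.4 0.8] Ftool [ 0.4  0.9 -0.4] w 0.0235 g 49.0
0.0450 [-0.1 -0.6  0.1] ax 0.0454
0.0415 [0.4 0.2 0.1] ax 0.0415
0.0380 [-0.1 -0.9  0.7] ax 0.0378
0.0345 [-0.1 -0.5  0.9] ax 0.0343
0.0310 [-0.   0.   0.8] ax 0.0308
0.0275 [ 0.3 -0.6 -0.4] ax 0.0273
0.0240 [ 0.9 -0.  -0.6] ax 0.0238
```

```bash
python3 - <<'E'
from h import *
R=Ro.from_quat(QT)
hand.move_gripper(.012,strength=90)
for s in np.arange(.0232,.012,-.0008):
    bot.servo_line(MOUTH+s*AX,velocity=.03);o=get_obs();f=R.inv().apply(o["wrist_force"])
    print("%.4f"%s,f.round(1),"ax %.4f"%((o["position"]-MOUTH)@AX),"w %.4f"%o["gripper_width"])
    if f[2]<-30 or np.hypot(f[0],f[1])>20:break
st()
E
```

```text
0.0232 [-0.4 -0.5 -0.4] ax 0.0232 w 0.0224
0.0224 [ 0.2 -0.2  0.3] ax 0.0224 w 0.0223
0.0216 [-0.6  0.7  0.3] ax 0.0215 w 0.0220
0.0208 [ -0.8  -1.7 -14. ] ax 0.0213 w 0.0221
0.0200 [ -1.3  -4.5 -33.3] ax 0.0211 w 0.0221
 t=24.27 [0.5238 0.0256 0.2864] F [-24.7  -3.1  22.7] Ftool [ -1.3  -4.4 -33.3] w 0.0221 g 93.0
```

```bash
python3 - <<'E'
from h import *; import cv2
bot.dwell(.3);bot.servo_line(MOUTH+.0210*AX,velocity=.03);st("eased")
hand.move_gripper(.030,strength=20);hand.move_gripper(.055);st("open")
bot.servo_line(MOUTH+.07*AX,velocity=.12);bot.servo_line(MOUTH+.16*AX,velocity=.2)
bot.reach([.36,.12,.42],QT);bot.dwell(.3);st()
r=vision.read_camera("side");t=vision.read_camera("top")
c=np.hstack([cv2.resize(r["frame"][150:430,240:430,::-1],None,fx=2,fy=2,interpolation=3),cv2.resize(t["frame"][180:360,150:360,::-1],None,fx=1.9,fy=560/180,interpolation=3)]);print(c.shape);cv2.imwrite("pics/fin6.png",c)
E
```

```text
eased t=24.82 [0.5239 0.0255 0.2866] F [-9.5 -1.8  9. ] Ftool [ -1.1  -1.6 -13.1] w 0.0226 g 89.5
open t=25.43 [0.5239 0.0256 0.2862] F [-0.8  0.3 -0.2] Ftool [ 0.3 -0.7 -0.3] w 0.0551 g 0.0
 t=27.70 [0.3603 0.1194 0.4197] F [ 0.3  0.5 -0. ] Ftool [0.5 0.2 0.2] w 0.0551 g 0.0
(560, 779, 3)
```

View pics/fin6.png

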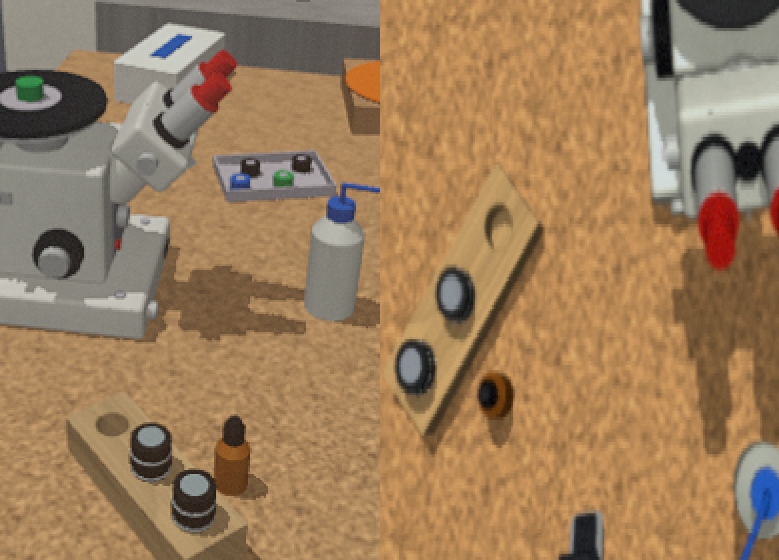

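The final picture shows both tubes closed with red stoppers (the new one at (210,92), flange on the rim). Both eyepieces stand in the rack ((151,450) and (194,498)), and neither bottle has moved.

```bash
python3 -c "
from workcell import hand_in;print(hand_in())"
```

```text
the job is handed in; nothing more can be done
None
```

I handed the job in at about 28 s: the eyepiece is fully down in the rack's free hole, the red stopper was pushed home in the emptied left tube (33 N) and released, and the last pictures show the other things undisturbed.

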